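# Find the breaker gap that takes the feeler blade and lock it

### The job

Take the feeler blade from its stand and try it in the gaps of the three-station chip breaker: only one gap lets it slide all the way in until its collar rests on the jaws; in the others you will feel it stop short. Leave the blade standing fully home in the gap that takes it, then press that station's lock lever all the way down, leaving the other two levers up. Don't disturb the mortar.

Things in the scene. Friction and masses are not known exactly. Their poses are not given: they have to be found in the camera images.
- breaker: three-station chip breaker, fixed: white housing 84 mm deep (x), 270 wide (y), on a grey plate. Origin: centre of the housing at bench level. Its levers are on its -x side; its +y points along the row to the left station. Jaw tops are 90 mm above the bench. Only one gap stays 9 mm wide to the base; the other two close to 3 mm at a square rigid step 24 to 42 mm below the mouth.
- blade_handle (a point): feeler blade, upright in its stand's slot, about 160 g; point: middle of its aluminium handle, 16 mm thick (x), 34 wide (y), 50 high (25 up and down from here). Below it a collar 28 (x) x 40 (y) x 6 mm high, then a steel blade 6 thick (x), 30 wide (y), 70 long, its square tip 101 mm below this point. z points up; half a turn about z changes nothing.
- stand: fixed wooden stand of the blade, 80 mm high, foot 90 x 80 mm; origin under its centre at bench level. Slot open at the top, 12 mm across (x), 56 long (y). At the start the blade stands in it with the same yaw, collar resting on its top, handle middle 111 mm above the bench.
- mortar: white ceramic mortar, 128 mm across, 85 high, with a leaning pestle (to about 125 mm). Origin under its centre. Leave it alone.
- gap_left (a point): mouth of the left (+y) station's gap, mid-gap, level with the jaw tops; axes as the breaker's; stations are 90 mm apart. The gap runs along y (58 mm long) between steel jaws facing along x; the mouth, 18 mm across, narrows over 14 mm to a 9 mm channel. If this is the gap that takes the blade, it goes in 70 mm, until the collar rests on the jaws (handle middle 31 mm above this point).
- gap_mid (a point): mouth of the middle station's gap, mid-gap, level with the jaw tops; axes as the breaker's; stations are 90 mm apart. The gap runs along y (58 mm long) between steel jaws facing along x; the mouth, 18 mm across, narrows over 14 mm to a 9 mm channel. If this is the gap that takes the blade, it goes in 70 mm, until the collar rests on the jaws (handle middle 31 mm above this point).
- gap_right (a point): mouth of the right (-y) station's gap, mid-gap, level with the jaw tops; axes as the breaker's; stations are 90 mm apart. The gap runs along y (58 mm long) between steel jaws facing along x; the mouth, 18 mm across, narrows over 14 mm to a 9 mm channel. If this is the gap that takes the blade, it goes in 70 mm, until the collar rests on the jaws (handle middle 31 mm above this point).
- lock_left (a joint): lock lever of the left station: 0 = raised (pointing up and to the breaker's -x, 30 degrees above level), 0.52 = fully down, level. Friction keeps it where it is left. Its pivot axis runs along the breaker's y, 92 mm to the -x side of the gap's centre, 45 mm above the bench.
- pad_left (a point): middle of the flat metal pad of the left lock lever, 70 mm from its pivot; pad 50 mm along the lever, 24 wide (y), 8 thick. Press it down with 2 to 4 N, for example with closed fingers straight down at 60 mm from the pivot axis; fully down, its top face is 49 mm above the bench.
- lock_mid (a joint): lock lever of the middle station: 0 = raised (pointing up and to the breaker's -x, 30 degrees above level), 0.52 = fully down, level. Friction keeps it where it is left. Its pivot axis runs along the breaker's y, 92 mm to the -x side of the gap's centre, 45 mm above the bench.
- pad_mid (a point): middle of the flat metal pad of the middle lock lever, 70 mm from its pivot; pad 50 mm along the lever, 24 wide (y), 8 thick. Press it down with 2 to 4 N, for example with closed fingers straight down at 60 mm from the pivot axis; fully down, its top face is 49 mm above the bench.
- lock_right (a joint): lock lever of the right station: 0 = raised (pointing up and to the breaker's -x, 30 degrees above level), 0.52 = fully down, level. Friction keeps it where it is left. Its pivot axis runs along the breaker's y, 92 mm to the -x side of the gap's centre, 45 mm above the bench.
- pad_right (a point): middle of the flat metal pad of the right lock lever, 70 mm from its pivot; pad 50 mm along the lever, 24 wide (y), 8 thick. Press it down with 2 to 4 N, for example with closed fingers straight down at 60 mm from the pivot axis; fully down, its top face is 49 mm above the bench.
There are look-alikes about, which are no part of the job. Of the things that look like the part that bears blade_handle, the middle-sized one is meant.

How it is judged:
On the way:
1. the blade is fully home in a gap while all three lock levers are still up (((z of blade_handle in the frame of gap_left between 0.02 and 0.037 m and x of blade_handle in the frame of gap_left between -0.012 and 0.012 m and y of blade_handle in the frame of gap_left between -0.022 and 0.022 m and angle between blade_handle's own z axis and vertical below 0.15 rad) or (z of blade_handle in the frame of gap_mid between 0.02 and 0.037 m and x of blade_handle in the frame of gap_mid between -0.012 and 0.012 m and y of blade_handle in the frame of gap_mid between -0.022 and 0.022 m and angle between blade_handle's own z axis and vertical below 0.15 rad) or (z of blade_handle in the frame of gap_right between 0.02 and 0.037 m and x of blade_handle in the frame of gap_right between -0.012 and 0.012 m and y of blade_handle in the frame of gap_right between -0.022 and 0.022 m and angle between blade_handle's own z axis and vertical below 0.15 rad)) and value of joint each of lock_left, lock_mid, lock_right below 0.2 rad), for 0.2 s.
At the end, for the whole second after the job is handed in: The blade stands released and at rest in one gap, upright within 0.15 rad, handle middle 20 to 37 mm above the jaw tops, within 12 mm of the gap centre across and 22 mm along it; that lever is down (over 0.42 rad), the other two still up (under 0.2 rad) (((z of blade_handle in the frame of gap_left between 0.02 and 0.037 m and x of blade_handle in the frame of gap_left between -0.012 and 0.012 m and y of blade_handle in the frame of gap_left between -0.022 and 0.022 m and angle between blade_handle's own z axis and vertical below 0.15 rad and value of joint lock_left above 0.42 rad and value of joint each of lock_mid, lock_right below 0.2 rad) or (z of blade_handle in the frame of gap_mid between 0.02 and 0.037 m and x of blade_handle in the frame of gap_mid between -0.012 and 0.012 m and y of blade_handle in the frame of gap_mid between -0.022 and 0.022 m and angle between blade_handle's own z axis and vertical below 0.15 rad and value of joint lock_mid above 0.42 rad and value of joint each of lock_left, lock_right below 0.2 rad) or (z of blade_handle in the frame of gap_right between 0.02 and 0.037 m and x of blade_handle in the frame of gap_right between -0.012 and 0.012 m and y of blade_handle in the frame of gap_right between -0.022 and 0.022 m and angle between blade_handle's own z axis and vertical below 0.15 rad and value of joint lock_right above 0.42 rad and value of joint each of lock_left, lock_mid below 0.2 rad)) and linear speed of blade below 0.02 m/s); the robot touches nothing.
It fails at once if the mortar moved more than 40 mm or tipped (distance of mortar from where it was at the start of the episode above 0.04 m or angle between mortar's own z axis and vertical above 0.4 rad).
It also fails if it takes over 64 s, if anything falls off the work surface, if the arm or the gripper's body presses on something with over 40 N, if the wrist force passes 120 N, or if a joint passes its speed limit or range.

### The arm

A 7-joint arm with a two-finger parallel gripper is mounted at the origin on the work surface. World frame = base frame: x ahead of the robot, y to its left, z up, the work surface at z = 0. Lengths are in m, angles in rad, forces in N, time in s.
With the tool pointing down it reaches from about 0.4 to 0.85 m from the base axis. Payload 6.9 kg.
Tool frame: the origin (TCP) lies between the finger pads; the fingertips stand 17 mm ahead of it and the grasp point (between the pads) lies 2 mm behind it; x points along the fingers, y is the direction in which the jaws open and shut, and the axes are right-handed (so a half turn about x gives the same grasp; the last joint's range is limited). The gripper opens to 85 mm and grips with 20 to 120 N. Pads are 22 mm wide; open, the fingers measure 114 mm over their backs; the gripper's body (76 mm by 85 mm) begins 54 mm behind the grasp point. The pads swing forward as they close: fully open they stand 13 mm farther back than shut.
Start: joints at [1.389, 0.507, -0.238, 1.5, 0.126, 1.149, -0.155], TCP at [0.177, -0.599, 0.209] pointing down, gripper open.
Joint ranges: [-3.08, 3.08], [-0.24, 2.05], [-1.43, 1.35], [0, 2.5], [-1.52, 4.66], [0.17, 1.96], [-2.89, 2.89]. Speed limits (rad/s): [2.39, 2.39, 3.14, 3.14, 3.14, 3.14, 3.14].

### API

Orientations are given as a unit quaternion [w, x, y, z].
In Python, from station import manip, viewer gives the robot as it stands. The module is installed in compiled form; this text tells all that it offers.
- The arm moves only by the tool arm_command, never from a script. Its argument "increments" is a list of rows, each a list of 2 entries, a list of its own where there are three numbers: the shift along the world's x, y, z in m, then the turn about the world's z in rad. A call has 1 to 12 rows; each row shifts and turns the commanded pose from where the row before left it; what a row does not reach is not made up. A row lasts 1/10 s, in which the tool goes at most 50 mm and 8.59 degrees, less where a joint would pass 70% of its speed; a pose out of reach is approached as far as the arm can. A call is refused whole if a number of a shift passes 0.05 or a number of a turn 0.15, either way. A call with a gripper value outside its range is refused whole. "fingers" is the opening, from 0 (shut) to 1 (fully open), set as the call begins (left out, the last holds). The fingers move at their own pace and stop on an object; the grip force is fixed at half the most. Time passes only in rows, so rows that do not move let the fingers close. It gives the time, the measured TCP pose, the force and the opening at its end, in the units of the state.
- manip.get_state(): the state, without advancing time (a new reading comes with each control period).
- viewer.capture(name): name is "side" or "top"; returns a dict with "img" (480x640x3 uint8, blue, green, red), "fx", "fy", "cx", "cy" (pixels), "k1" (the pictures are not rectified: a ray, as slopes to the right and down, at radius r is drawn at 1 + k1 r^2 times it, then the intrinsics apply), "R" (3x3) and "t" (3): a world point X has camera coordinates R X + t. Camera axes: x right, y down, z forward; pixel columns grow to the right and rows downward; lengths in m; the calibration is good to about 2 mm. A picture is of the moment at which its call begins. There is no depth.
- manip.finish_job(): hands the job in, once; it reports no verdict.
The state is a dict: "t": time; "joints": joint angles; "dq": joint speeds; "joint_efforts": joint torques, N m; "tcp_pos": TCP position; "tcp_rot": TCP orientation; "ft_force": force on the tool from outside, world axes, zero at the start; "wrist_torque": the same for the moment, N m; "grip_width": opening from 0.0 (shut) to 1.0 (fully open).
Only numpy, scipy, OpenCV 4.12 (cv2) and the standard library are available. Lean on these libraries where they do the work, as an engineer would, in place of code of your own. Each camera call takes 0.05 s, during which the arm holds its last target.

## Working session

There is one attempt and no reset: what is moved stays moved. The work goes in short steps, Python scripts to look and compute and a tool call to move; the robot and the scene stay as the last step left them, time stands still between calls to the robot, and variables do not carry over. Pictures are saved under pics/ and viewed, and the job is handed in when it is done.

Besides the shell and the picture viewer there is one more tool, called after "Request:" by a JSON object that holds its "method" and its "body", one argument or row to a line. arm_command: Moves the arm, as the interface text tells. Its arguments: {"type":"object","properties":{"increments":{"type":"array"},"fingers":{"type":"number"}},"required":["increments"]}

```bash
mkdir -p pics
cat > h.py <<'E'
import numpy as np, cv2
from station import manip, viewer
def cap(n,f=None):
    c=viewer.capture(n)
    if f: cv2.imwrite('pics/'+f,c['img'])
    return c
def ray(c,u,v):
    xd=(u-c['cx'])/c['fx'];yd=(v-c['cy'])/c['fy'];x,y=xd,yd
    for _ in range(30):
        s=1+c['k1']*(x*x+y*y);x,y=xd/s,yd/s
    R=np.array(c['R']);t=np.array(c['t']);o=-R.T@t
    d=R.T@np.array([x,y,1.]);return o,d/np.linalg.norm(d)
def onz(c,u,v,z):
    o,d=ray(c,u,v);return o+d*(z-o[2])/d[2]
def tri(c1,p1,c2,p2):
    o1,d1=ray(c1,*p1);o2,d2=ray(c2,*p2)
    A=np.stack([d1,-d2],1);s=np.linalg.lstsq(A,o2-o1,rcond=None)[0]
    a=o1+s[0]*d1;b=o2+s[1]*d2;return (a+b)/2,np.linalg.norm(a-b)
def proj(c,X):
    p=np.array(c['R'])@np.array(X)+np.array(c['t']);x,y=p[:2]/p[2];s=1+c['k1']*(x*x+y*y)
    return np.array([c['fx']*x*s+c['cx'],c['fy']*y*s+c['cy']])
def st():
    s=manip.get_state();print(s['t'],np.round(s['tcp_pos'],4),np.round(s['tcp_rot'],3),np.round(s['ft_force'],2),s['grip_width'])
E
python3 - <<'E'
from h import *
for n in('side','top'):
    c=cap(n,n+'0.png');print(n,c['fx'],c['k1'],-np.array(c['R']).T@c['t'],np.round(c['R'],2))
st()
E
```

```text
side 452.1052534206779 -0.050179947289687866 [ 0.49534379 -0.75657466  0.79417674] [[ 1.   -0.09  0.02]
 [-0.05 -0.69 -0.72]
 [ 0.08  0.72 -0.69]]
top 475.32357255464814 -0.06766414200036851 [ 0.41332137 -0.02180019  1.1462366 ] [[ 0.02 -1.    0.  ]
 [-0.99 -0.02 -0.15]
 [ 0.15 -0.   -0.99]]
0.1 [ 0.1766 -0.599   0.2087] [-0.1   -0.7   -0.102  0.7  ] [-0.15  0.75 -0.13] 0.9984438764741251
```

View pics/side0.png

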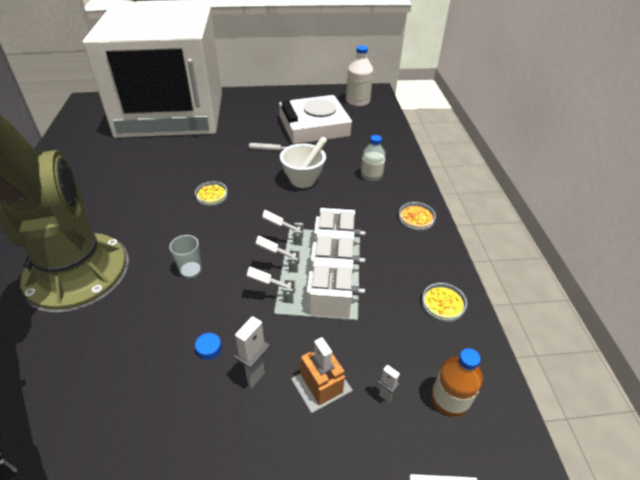

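View pics/top0.png

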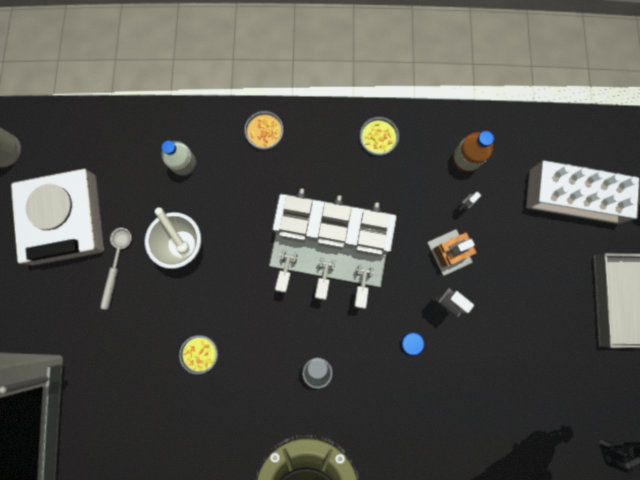

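Candidates for the blade: the large handle at side (251,342) / top (460,300), the one in the orange-brown stand at side (322,357) / top (463,248), and the small one at side (389,378) / top (471,200). By the description I choose the middle-sized one, which is in the stand. I'll check it in crops.

Run:
```python
import cv2,numpy as np
s=cv2.imread('pics/side0.png');t=cv2.imread('pics/top0.png')
a=cv2.resize(s[300:420,220:420],None,fx=4,fy=4,interpolation=2)
cv2.imwrite('pics/c_side.png',a)
cv2.imwrite('pics/c_top.png',cv2.resize(t[180:330,420:500],None,fx=4,fy=4,interpolation=2))
cv2.imwrite('pics/c_top2.png',cv2.resize(t[180:315,260:410],None,fx=4,fy=4,interpolation=2))
cv2.imwrite('pics/c_side2.png',cv2.resize(s[200:325,240:380],None,fx=4,fy=4,interpolation=2))
```

```text
(no output)
```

View pics/c_side.png

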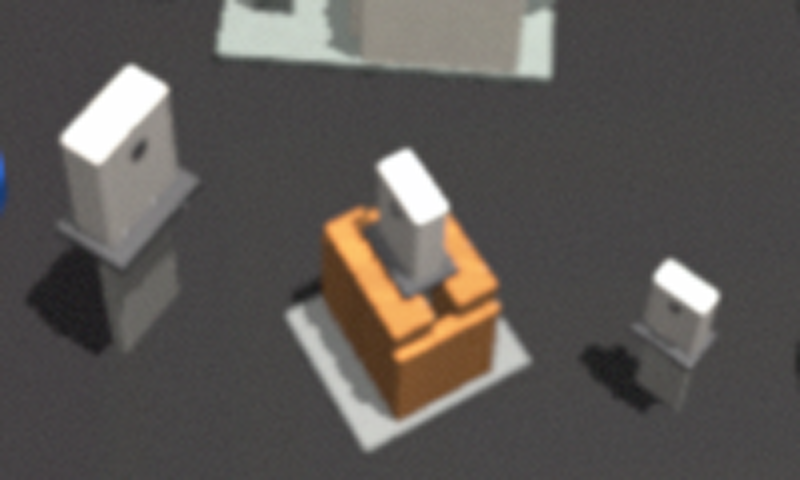

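View pics/c_top.png

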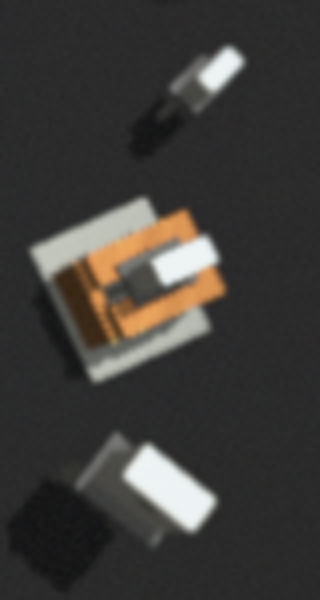

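View pics/c_top2.png

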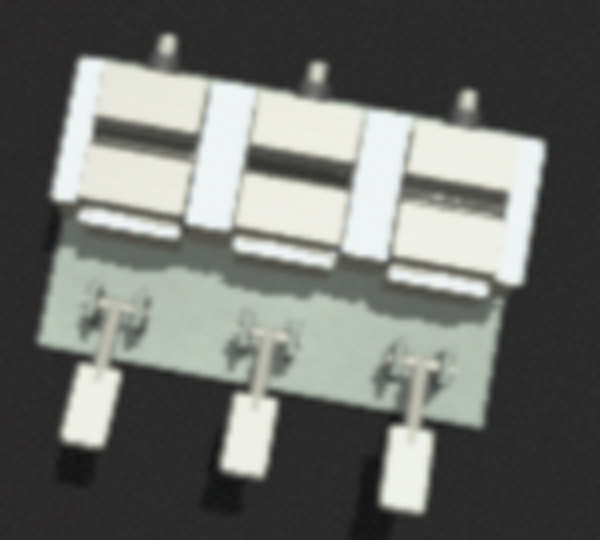

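View pics/c_side2.png

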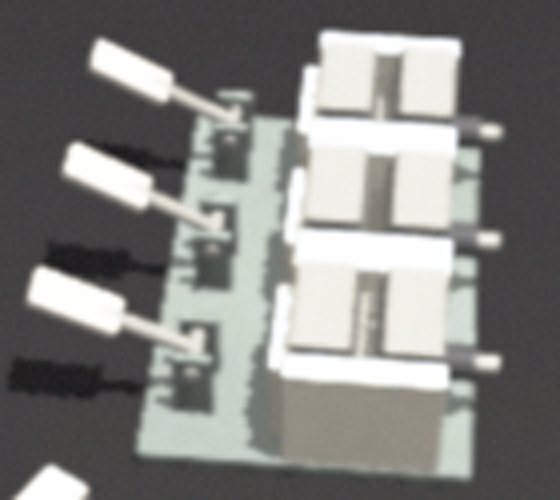

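The crops confirm the choice: the middle-sized handle sits in the orange stand, with the large one at lower left and the small one at right both standing free. The levers are all raised. Next I'll measure the blade and breaker.

```bash
cat > m.py <<'E'
from h import *
s=cap('side');t=cap('top')
def blob(c,roi,thr):
    x0,y0,x1,y1=roi;g=c['img'][y0:y1,x0:x1].min(2)
    g=cv2.resize(g,None,fx=8,fy=8,interpolation=cv2.INTER_CUBIC)
    m=(g>thr).astype(np.uint8);cs,_=cv2.findContours(m,0,1)
    k=max(cs,key=cv2.contourArea);b=cv2.boxPoints(cv2.minAreaRect(k))
    M=cv2.moments(k);f=lambda p:((p[0]+.5)/8-.5+x0,(p[1]+.5)/8-.5+y0)
    return [f(p) for p in b],f((M['m10']/M['m00'],M['m01']/M['m00']))
for c,roi in((t,(450,235,480,257)),(s,(308,335,336,358))):
  for thr in(190,215):
    b,m=blob(c,roi,thr);P=np.array([onz(c,*p,.136) for p in b]);e=P[1]-P[0];e2=P[2]-P[1]
    print(thr,np.round(b,1).tolist(),'cen',np.round(onz(c,*m,.136),4),'rect',np.round(P.mean(0),4),[(round(np.linalg.norm(v),4),round(np.degrees(np.arctan2(v[1],v[0])),1)) for v in(e,e2)])
E
python3 m.py
python3 - <<'E'
from h import *
s=cap('side');t=cap('top')
o=(260,180)
f=lambda p,o:(p[0]/4+o[0]-.375,p[1]/4+o[1]-.375)
print('top housing corners z.09')
Q=np.array([onz(t,*f(p,o),.09) for p in[(82,56),(545,140),(522,285),(52,198)]]);print(np.round(Q,4),np.round([np.linalg.norm(Q[i]-Q[i-1]) for i in range(4)],4))
print('side'); o=(240,200)
Q=np.array([onz(s,*f(p,o),.09) for p in[(320,32),(460,40),(448,380),(278,370)]]);print(np.round(Q,4),np.round([np.linalg.norm(Q[i]-Q[i-1]) for i in range(4)],4))
# stand foot/orange
E
```

```text
190 [[457.5, 244.5], [470.79998779296875, 238.1999969482422], [474.0, 244.89999389648438], [460.6000061035156, 251.10000610351562]] cen [ 0.5538 -0.3373  0.136 ] rect [ 0.5538 -0.3374  0.136 ] [(np.float64(0.0328), np.float64(-64.5)), (np.float64(0.0158), np.float64(-156.2))]
215 [[458.0, 244.6999969482422], [470.70001220703125, 238.8000030517578], [473.5, 244.6999969482422], [460.79998779296875, 250.60000610351562]] cen [ 0.5538 -0.3373  0.136 ] rect [ 0.5538 -0.3374  0.136 ] [(np.float64(0.0312), np.float64(-64.4)), (np.float64(0.0141), np.float64(-156.1))]
190 [[313.5, 341.0], [321.3999938964844, 335.70001220703125], [332.29998779296875, 351.70001220703125], [324.3999938964844, 357.1000061035156]] cen [ 0.5528 -0.3392  0.136 ] rect [ 0.5527 -0.3389  0.136 ] [(np.float64(0.0173), np.float64(33.9)), (np.float64(0.0364), np.float64(-65.4))]
215 [[314.0, 341.0], [321.3999938964844, 336.0], [331.8999938964844, 351.6000061035156], [324.5, 356.6000061035156]] cen [ 0.5528 -0.3391  0.136 ] rect [ 0.5528 -0.3387  0.136 ] [(np.float64(0.0162), np.float64(33.6)), (np.float64(0.0352), np.float64(-65.6))]
top housing corners z.09
[[ 0.671   0.0702  0.09  ]
 [ 0.6265 -0.1937  0.09  ]
 [ 0.5435 -0.18    0.09  ]
 [ 0.5886  0.0847  0.09  ]] [0.0836 0.2675 0.0841 0.2685]
side
[[ 0.5869  0.0766  0.09  ]
 [ 0.6704  0.0633  0.09  ]
 [ 0.6256 -0.1955  0.09  ]
 [ 0.5416 -0.1827  0.09  ]] [0.2632 0.0846 0.2627 0.085 ]
```

```bash
cat > rect.py <<'E'
from h import *
import sys
yaw=np.radians(-9.7);C=np.array([.607,-.056])
ex=np.array([np.cos(yaw),np.sin(yaw)]);ey=np.array([-ex[1],ex[0]])
def rectify(c,z=.09,res=.0005):
    X=np.arange(.06,-.06,-res);Y=np.arange(.145,-.145,-res)
    mx=np.zeros((len(X),len(Y)),np.float32);my=mx.copy()
    for i,x in enumerate(X):
        for j,y in enumerate(Y):
            p=C+x*ex+y*ey;mx[i,j],my[i,j]=proj(c,[p[0],p[1],z])
    return cv2.remap(c['img'],mx,my,cv2.INTER_CUBIC)
if __name__=='__main__':
    a=np.vstack([rectify(cap(n)) for n in('top','side')])
    for x in range(0,580,20): cv2.line(a,(x,0),(x,4 if x%100-90 else 12),(0,0,255),1)
    for y in range(0,480,20): cv2.line(a,(0,y),(6 if (y%240)-120 else 579,y),(0,0,255),1)
    cv2.imwrite('pics/rect%s.png'%sys.argv[1],a)
E
python3 rect.py 0
```

```text
(no output)
```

View pics/rect0.png

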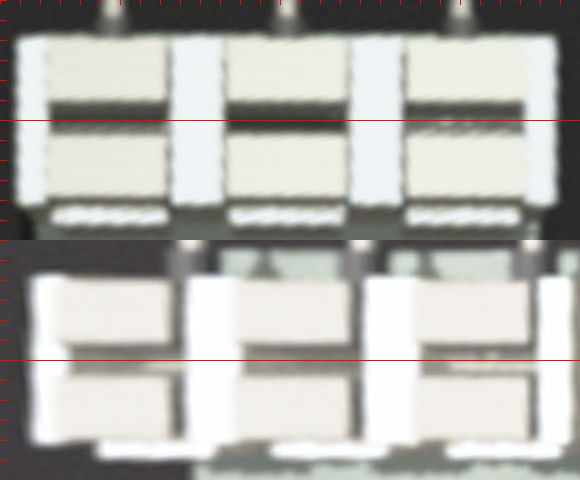

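Run:
```python
from h import *
from scipy.spatial.transform import Rotation as R
q=manip.get_state()['tcp_rot'];M=R.from_quat([q[1],q[2],q[3],q[0]]).as_matrix();print(np.round(M,3),np.degrees(np.arctan2(M[1,1],M[0,1])))
```

```text
[[-0.     0.283 -0.959]
 [ 0.    -0.959 -0.283]
 [-1.    -0.    -0.   ]] -73.56883571098562
```

Request:
{"method": "arm_command", "body": {
  "increments": [
    [[0.031,0.022,0.03],0.144],
    [[0.031,0.022,0.03],0.144],
    [[0.031,0.022,0.02],0.144],
    [[0.031,0.022,0],0.144],
    [[0.031,0.022,0],0.144],
    [[0.031,0.022,0],0.144],
    [[0.031,0.022,0],0.144],
    [[0.031,0.022,0],0.144],
    [[0.031,0.022,0],0.144],
    [[0.032,0.021,0],0.142],
    [[0.032,0.021,0],0.142],
    [[0.033,0.021,0],0.142]
  ],
  "fingers": 0.6
}}

```text
t: 1.6
tcp_pos: [0.5537, -0.3378, 0.2896]
tcp_rot: [0.598, 0.378, 0.598, -0.378]
ft_force: [1.4, -0.2, -0.4]
grip_width: 0.599
```

```bash
cat >> h.py <<'E'
from scipy.spatial.transform import Rotation as Ro
def yaw():
    q=manip.get_state()['tcp_rot'];M=Ro.from_quat([q[1],q[2],q[3],q[0]]).as_matrix();print('yaw',np.degrees(np.arctan2(M[1,1],M[0,1])),'axis',np.round(M[:,0],3))
E
python3 - <<'E'
from h import *
st();yaw();print(np.round(manip.get_state()['joints'],2));cap('side','s1.png')
E
```

```text
1.6 [ 0.5537 -0.3378  0.2896] [ 0.598  0.378  0.598 -0.378] [ 1.43 -0.23 -0.38] 0.5985411093879641
yaw 25.386444637163546 axis [-0. -0. -1.]
[ 0.89  0.56 -0.71  1.28  0.36  1.42  0.65]
```

Request:
{"method": "arm_command", "body": {
  "increments": [
    [[0,0,-0.045],0],
    [[0,0,-0.045],0],
    [[0,0,-0.04],0],
    [[0,0,-0.03],0],
    [[0,0,-0.016],0],
    [[0,0,0],0]
  ]
}}

```text
t: 2.25
tcp_pos: [0.5509, -0.3382, 0.1107]
tcp_rot: [0.595, 0.379, 0.598, -0.38]
ft_force: [-0.8, 0.2, 0.8]
grip_width: 0.598
```

Run:
```python
from h import *
st();c=cap('side');cv2.imwrite('pics/s2.png',cv2.resize(c['img'][270:420,220:420],None,fx=4,fy=4))
```

```text
2.25 [ 0.5509 -0.3382  0.1107] [ 0.595  0.379  0.598 -0.38 ] [-0.84  0.16  0.79] 0.5982336558752345
```

View pics/s2.png

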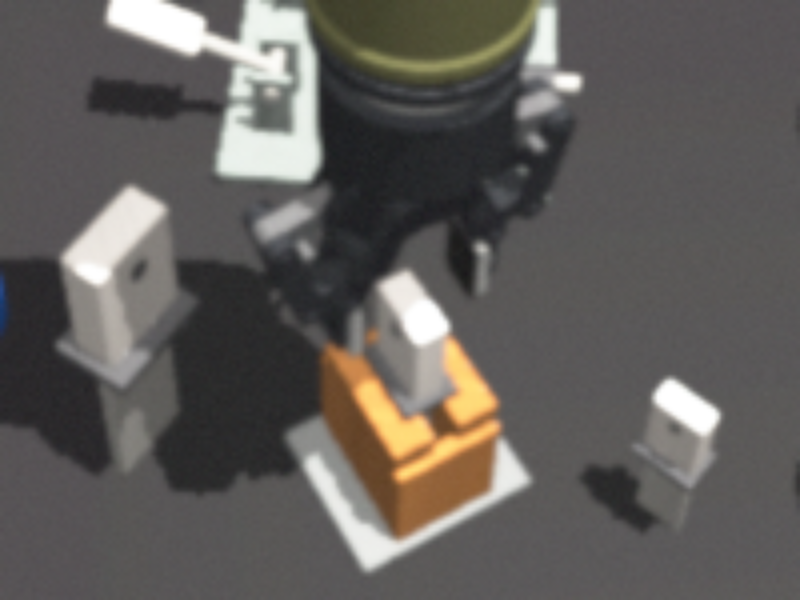

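The open fingers straddle the handle: left pad about (340,310), right pad about (480,270), handle at (408,320) between them. I'm closing the grip now.

Request:
{"method": "arm_command", "body": {
  "increments": [
    [[0,0,0],0],
    [[0,0,0],0],
    [[0,0,0],0],
    [[0,0,0],0],
    [[0,0,0],0],
    [[0,0,0],0]
  ],
  "fingers": 0
}}

```text
t: 2.9
tcp_pos: [0.5531, -0.3387, 0.1144]
tcp_rot: [0.597, 0.379, 0.596, -0.38]
ft_force: [-1.8, 0.0, 5.9]
grip_width: -0.003
```

Run:
```python
from h import *
st();yaw()
```

```text
2.9 [ 0.5531 -0.3387  0.1144] [ 0.597  0.379  0.596 -0.38 ] [-1.82  0.03  5.86] -0.003326607355754618
yaw 25.084429450099226 axis [ 0.001 -0.001 -1.   ]
```

Run:
```python
from h import *
c=cap('side');cv2.imwrite('pics/s3.png',cv2.resize(c['img'][270:420,220:420],None,fx=4,fy=4))
c=cap('top');cv2.imwrite('pics/t3.png',cv2.resize(c['img'][180:330,400:550],None,fx=4,fy=4))
print(proj(cap('side'),[.553,-.338,.1144]))
```

```text
[322.64637774 352.6975293 ]
```

View pics/s3.png

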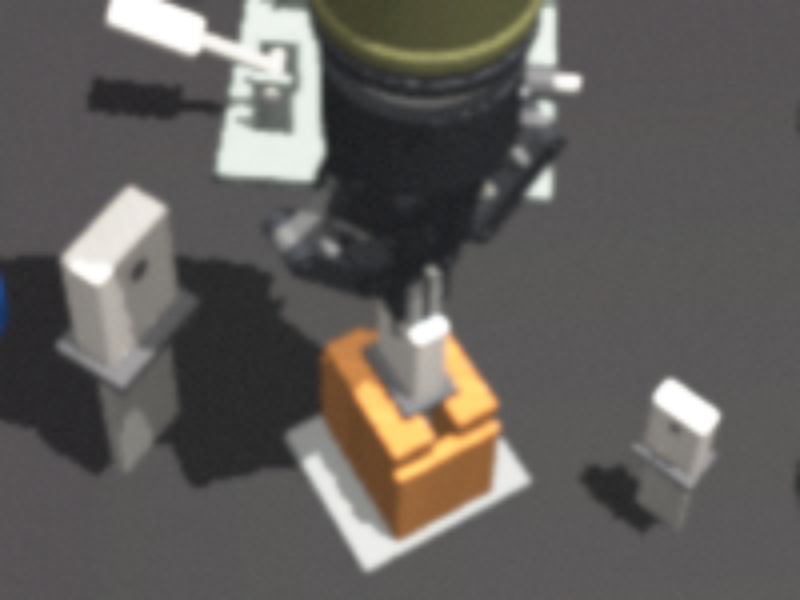

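View pics/t3.png

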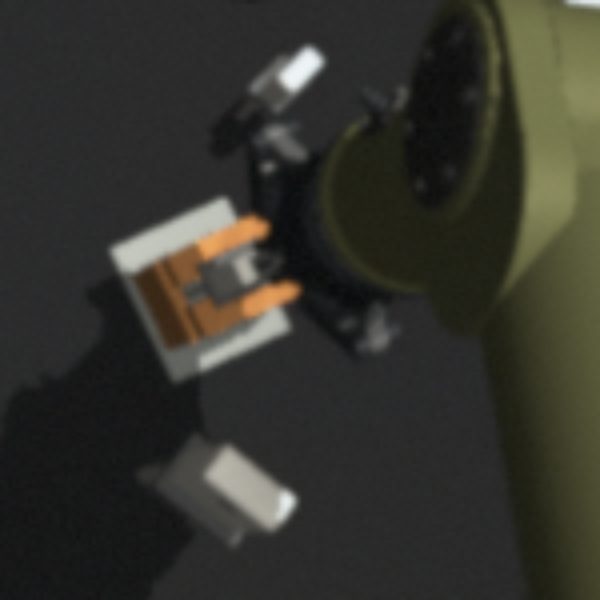

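Run:
```python
from h import *
s=cap('side');t=cap('top')
a=cv2.resize(s['img'][325:375,300:350],None,fx=12,fy=12,interpolation=2)
b=cv2.resize(t['img'][220:270,440:490],None,fx=12,fy=12,interpolation=2)
a=np.clip(a.astype(float)*1.6,0,255).astype(np.uint8);b=np.clip(b.astype(float)*2,0,255).astype(np.uint8)
cv2.imwrite('pics/z3a.png',a);cv2.imwrite('pics/z3b.png',b)
for z in(.0974,.136,.15): print(z,(proj(s,[.553,-.3385,z])-[300,325])*12,(proj(t,[.553,-.3385,z])-[440,220])*12)
```

```text
0.0974 [269.23448174 398.42215145] [252.07334684 328.01630706]
0.136 [275.86097437 252.40999208] [315.20212721 300.66373929]
0.15 [278.38242741 196.79978557] [339.25708403 290.23641052]
```

View pics/z3a.png

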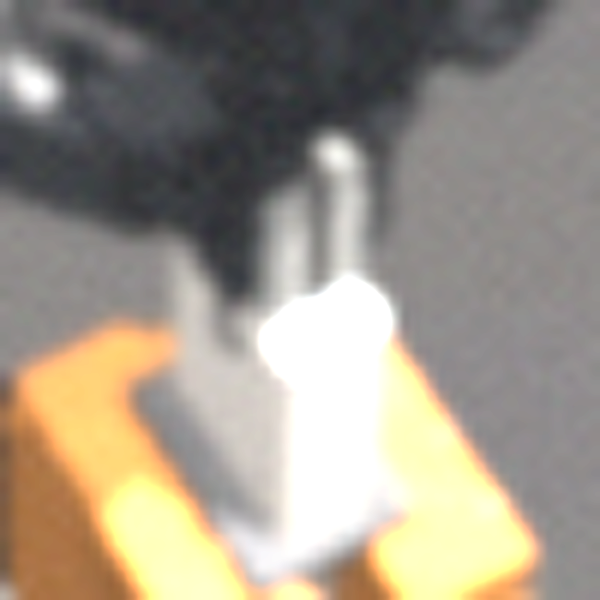

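View pics/z3b.png

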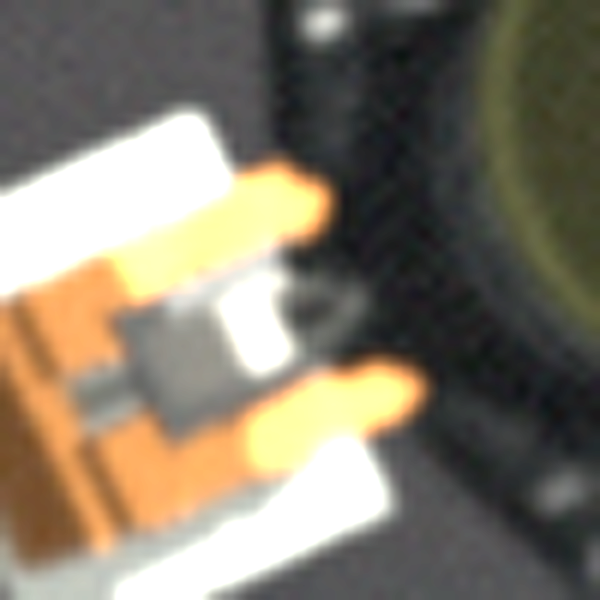

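Run:
```python
from h import *
c=cap('side');a=cv2.imread('pics/s1.png')
for z in(.29,.273,.31,.33):
    p=proj(c,[.5537,-.3378,z]);print(z,p);cv2.circle(a,tuple(int(round(v)) for v in p),1,(0,0,255),-1)
a=cv2.resize(a[180:380,200:440],None,fx=3,fy=3);cv2.imwrite('pics/s1z.png',np.clip(a.astype(float)*1.6,0,255).astype(np.uint8))
```

```text
0.29 [326.07628816 286.87519613]
0.273 [325.73372134 294.30963981]
0.31 [326.49533726 277.77269005]
0.33 [326.93274822 268.26166352]
```

View pics/s1z.png

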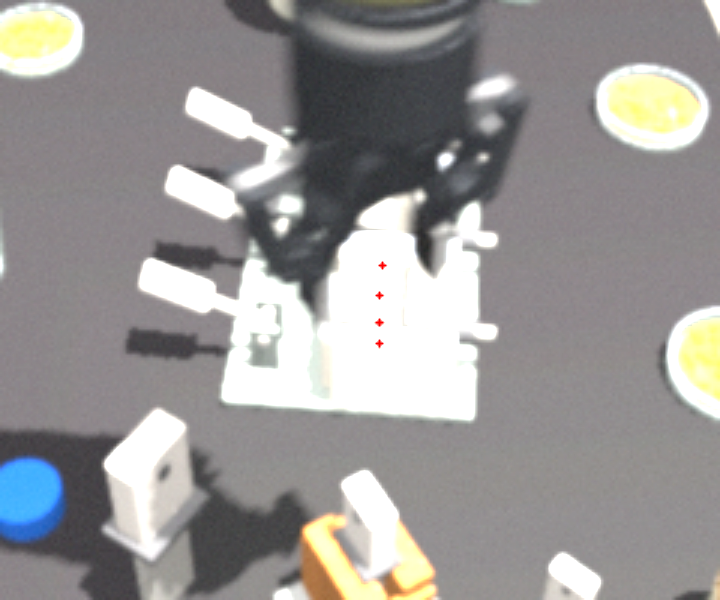

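The fingers closed on top of the handle (tips at about (300,290) in the side zoom, Fz 6 N). So the real tips are about 39 mm higher than the reported TCP implies. I'll calibrate from this contact: tips at z 0.136 when reported z is 0.114. Next: lift, open, then go lower in steps.

Request:
{"method": "arm_command", "body": {
  "increments": [
    [[0,0,0.03],0],
    [[0,0,0],0],
    [[0,0,0],0],
    [[0,0,0],0],
    [[0,0,0],0],
    [[0,0,-0.03],0],
    [[0,0,-0.015],0],
    [[0,0,0],0]
  ],
  "fingers": 0.6
}}

```text
t: 4.0
tcp_pos: [0.5508, -0.3379, 0.0955]
tcp_rot: [0.595, 0.379, 0.599, -0.38]
ft_force: [0.3, -0.0, -0.2]
grip_width: 0.599
```

Run:
```python
from h import *
st()
s=cap('side');t=cap('top')
a=cv2.resize(s['img'][300:400,270:370],None,fx=6,fy=6,interpolation=2)
b=cv2.resize(t['img'][205:285,430:510],None,fx=6,fy=6,interpolation=2)
cv2.imwrite('pics/z4a.png',np.clip(a.astype(float)*1.6,0,255));cv2.imwrite('pics/z4b.png',np.clip(b.astype(float)*2,0,255))
```

```text
4.0 [ 0.5508 -0.3379  0.0955] [ 0.595  0.379  0.599 -0.38 ] [ 0.27 -0.03 -0.2 ] 0.5986586628294664[ WARN:0@10.325] global loadsave.cpp:1063 imwrite_ Unsupported depth image for selected encoder is fallbacked to CV_8U.
```

View pics/z4a.png

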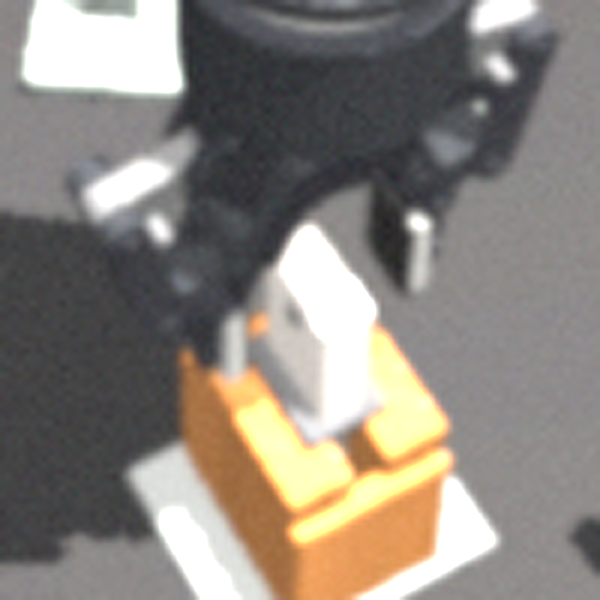

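View pics/z4b.png

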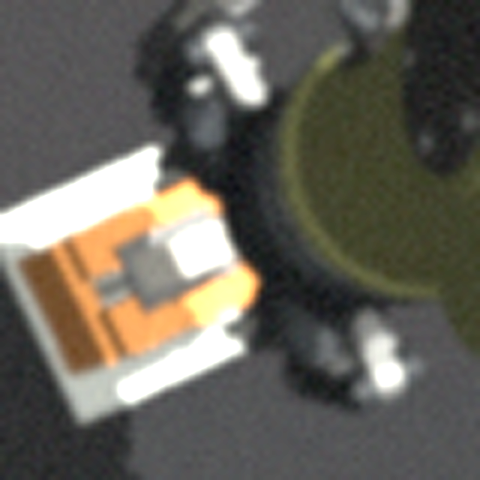

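The tips straddle the handle at (232,378) and (418,290), at z≈0.116. I'll go another 15 mm down and close.

Request:
{"method": "arm_command", "body": {
  "increments": [
    [[0.001,0,-0.01],0],
    [[0,0,-0.007],0],
    [[0,0,0],0]
  ]
}}

```text
t: 4.4
tcp_pos: [0.5532, -0.3383, 0.0805]
tcp_rot: [0.596, 0.379, 0.597, -0.38]
ft_force: [-0.7, 0.1, -0.3]
grip_width: 0.599
```

Request:
{"method": "arm_command", "body": {
  "increments": [
    [[0,0,0],0],
    [[0,0,0],0],
    [[0,0,0],0],
    [[0,0,0],0],
    [[0,0,0],0]
  ],
  "fingers": 0
}}

```text
t: 4.9
tcp_pos: [0.5541, -0.3385, 0.0819]
tcp_rot: [0.597, 0.379, 0.596, -0.379]
ft_force: [0.1, -0.5, 2.7]
grip_width: 0.178
```

Run:
```python
from h import *
st();yaw()
s=cap('side')
a=cv2.resize(s['img'][300:400,270:370],None,fx=6,fy=6,interpolation=2)
cv2.imwrite('pics/z5a.png',np.clip(a.astype(float)*1.6,0,255).astype(np.uint8))
```

```text
4.9 [ 0.5541 -0.3385  0.0819] [ 0.597  0.379  0.596 -0.379] [ 0.05 -0.48  2.68] 0.1776027845234311
yaw 25.098032305002537 axis [ 0.001 -0.    -1.   ]
```

View pics/z5a.png

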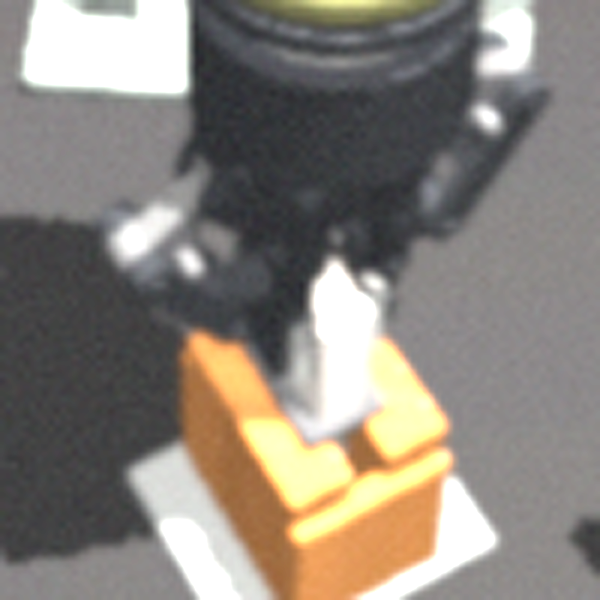

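Request:
{"method": "arm_command", "body": {
  "increments": [
    [[0,0,0.02],0],
    [[0,0,0.03],0],
    [[0,0,0.035],0],
    [[0,0,0.035],0],
    [[0,0,0],0],
    [[0,0,0],0]
  ]
}}

```text
t: 5.55
tcp_pos: [0.5537, -0.3386, 0.2017]
tcp_rot: [0.597, 0.379, 0.596, -0.38]
ft_force: [-0.4, -0.9, -2.1]
grip_width: 0.177
```

Run:
```python
from h import *
st();yaw()
s=cap('side')
a=cv2.resize(s['img'][200:400,220:420],None,fx=3,fy=3,interpolation=2)
cv2.imwrite('pics/z6a.png',np.clip(a.astype(float)*1.6,0,255).astype(np.uint8))
```

```text
5.55 [ 0.5537 -0.3386  0.2017] [ 0.597  0.379  0.596 -0.38 ] [-0.37 -0.95 -2.09] 0.17651413677256508
yaw 25.0856332523196 axis [ 0.    -0.001 -1.   ]
```

View pics/z6a.png

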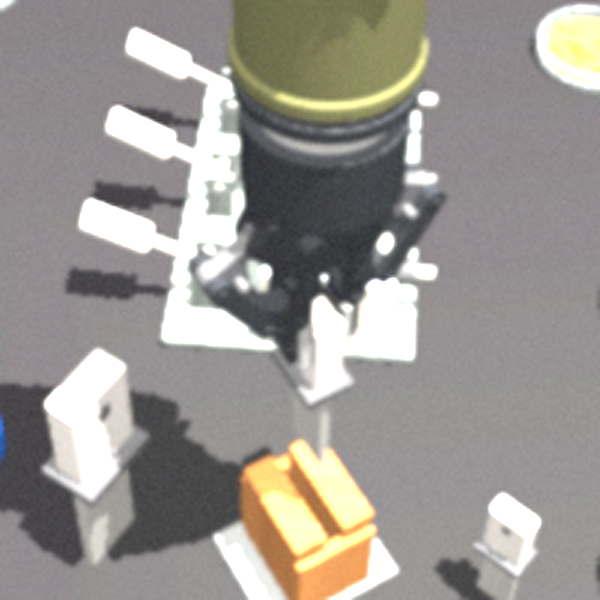

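The blade is held upright (handle at (322,340), stand empty below). Trying the middle gap first.

Request:
{"method": "arm_command", "body": {
  "increments": [
    [[0.0068,0.0354,0],-0.076],
    [[0.0068,0.0354,0],-0.076],
    [[0.0068,0.0354,0],-0.076],
    [[0.0068,0.0354,0],-0.076],
    [[0.0068,0.0354,0],-0.076],
    [[0.0068,0.0354,0],-0.076],
    [[0.0068,0.0354,0],-0.076],
    [[0.0066,0.0353,0],-0.076],
    [[0,0,0],0],
    [[0,0,0],0]
  ]
}}

```text
t: 6.6
tcp_pos: [0.6072, -0.0544, 0.1999]
tcp_rot: [-0.456, -0.539, -0.457, 0.541]
ft_force: [0.4, -0.2, -1.0]
grip_width: 0.174
```

```bash
cat > look.py <<'E'
from h import *
import sys
st();yaw()
k=sys.argv[1];x0,y0,x1,y1=map(int,sys.argv[2:6])
for n in sys.argv[6:]:
    a=cv2.resize(cap(n)['img'][y0:y1,x0:x1],None,fx=4,fy=4,interpolation=2)
    cv2.imwrite(f'pics/{k}{n}.png',np.clip(a.astype(float)*1.5,0,255).astype(np.uint8))
E
python3 look.py k7 240 150 400 300 side
python3 look.py k7 250 170 410 320 top
```

```text
6.6 [ 0.6072 -0.0544  0.1999] [-0.456 -0.539 -0.457  0.541] [ 0.43 -0.23 -1.05] 0.17382234868911361
yaw -9.56390102785706 axis [-0.003 -0.    -1.   ]
6.65 [ 0.6072 -0.0561  0.2   ] [-0.456 -0.54  -0.456  0.541] [ 0.06 -0.26 -1.64] 0.1721469280641941
yaw -9.698794157629036 axis [-0.003 -0.001 -1.   ]
```

View pics/k7side.png

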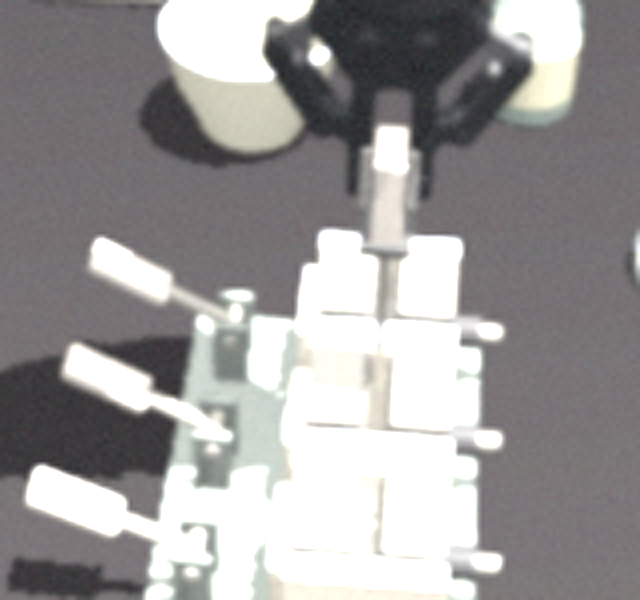

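View pics/k7top.png

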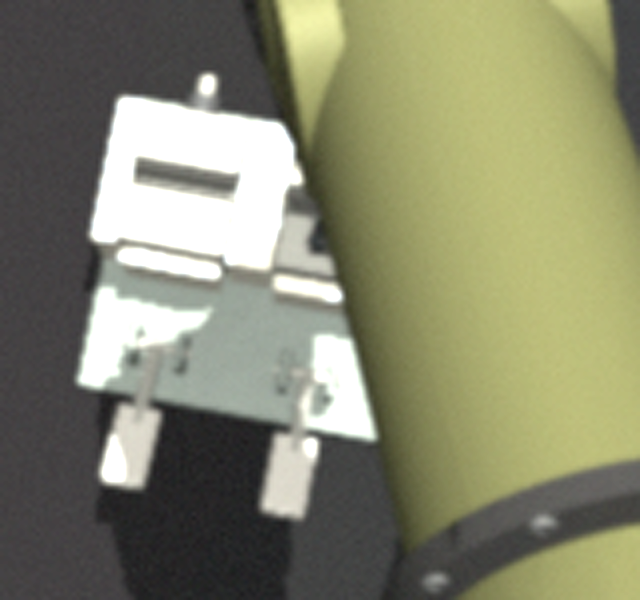

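Run:
```python
from h import *
c=cap('side')
for dz in (0.,.0295):
  for d in(.025,-.031,-.101):print(dz,d,(proj(c,[.6072,-.0561,.2+dz+d])-[240,150])*4)
a=cv2.resize(c['img'][160:260,300:380],None,fx=6,fy=6,interpolation=2)
cv2.imwrite('pics/k8.png',a)
```

```text
0.0 0.025 [388.7927303  192.43119226]
0.0 -0.031 [383.81205818 276.24917718]
0.0 -0.101 [378.11357419 371.85017202]
0.0295 0.025 [391.58356718 145.35823383]
0.0295 -0.031 [386.38594351 232.96456756]
0.0295 -0.101 [380.44807777 332.72329114]
```

View pics/k8.png

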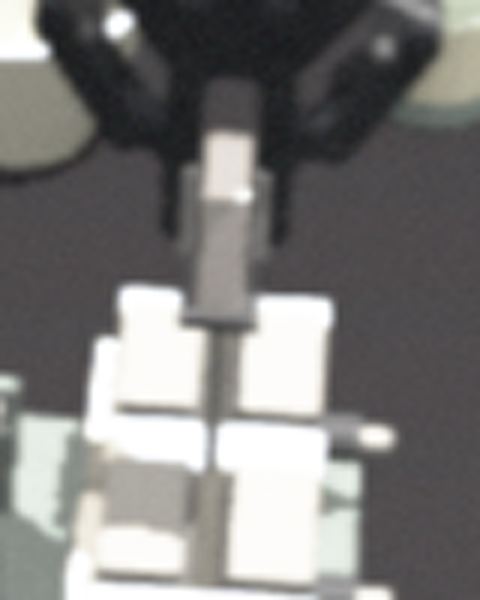

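Request:
{"method": "arm_command", "body": {
  "increments": [
    [[0,0,-0.03],0],
    [[0,0,-0.012],0],
    [[0,0,-0.006],0],
    [[0,0,0],0]
  ]
}}

```text
t: 7.15
tcp_pos: [0.6075, -0.0561, 0.1527]
tcp_rot: [-0.455, -0.54, -0.456, 0.541]
ft_force: [-0.6, -0.3, -2.0]
grip_width: 0.18
```

```bash
python3 look.py k9 280 160 400 280 side
```

```text
7.15 [ 0.6075 -0.0561  0.1527] [-0.455 -0.54  -0.456  0.541] [-0.58 -0.26 -2.01] 0.18004884115008105
yaw -9.785952597085794 axis [-0.002  0.    -1.   ]
```

View pics/k9side.png

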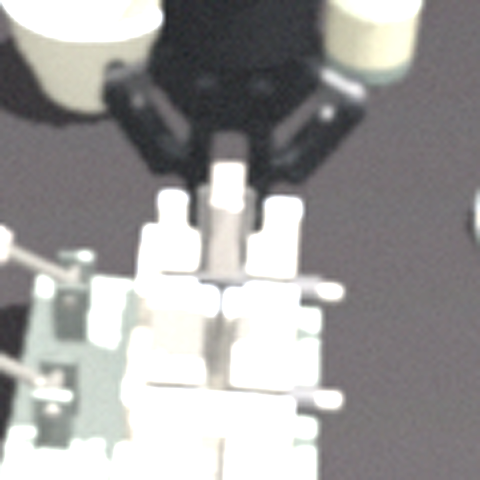

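Request:
{"method": "arm_command", "body": {
  "increments": [
    [[0,0,-0.005],0],
    [[0,0,-0.005],0],
    [[0,0,0],0]
  ]
}}

```text
t: 7.5
tcp_pos: [0.6077, -0.0554, 0.143]
tcp_rot: [-0.456, -0.54, -0.456, 0.541]
ft_force: [0.2, -0.7, -2.1]
grip_width: 0.181
```

Request:
{"method": "arm_command", "body": {
  "increments": [
    [[0,0,-0.004],0],
    [[0,0,-0.004],0],
    [[0,0,0],0]
  ]
}}

```text
t: 7.8
tcp_pos: [0.6076, -0.0554, 0.1348]
tcp_rot: [-0.456, -0.54, -0.456, 0.541]
ft_force: [-0.6, 0.0, -1.6]
grip_width: 0.178
```

Request:
{"method": "arm_command", "body": {
  "increments": [
    [[0,0,-0.004],0],
    [[0,0,-0.004],0],
    [[0,0,0],0]
  ]
}}

```text
t: 8.1
tcp_pos: [0.6076, -0.0554, 0.1268]
tcp_rot: [-0.455, -0.54, -0.456, 0.541]
ft_force: [0.6, -0.1, -2.0]
grip_width: 0.177
```

Request:
{"method": "arm_command", "body": {
  "increments": [
    [[0,0,-0.003],0],
    [[0,0,-0.003],0],
    [[0,0,0],0]
  ]
}}

```text
t: 8.4
tcp_pos: [0.6077, -0.0554, 0.121]
tcp_rot: [-0.456, -0.54, -0.456, 0.541]
ft_force: [-0.4, 0.1, -1.7]
grip_width: 0.176
```

Request:
{"method": "arm_command", "body": {
  "increments": [
    [[0,0,-0.003],0],
    [[0,0,-0.003],0],
    [[0,0,0],0]
  ]
}}

```text
t: 8.7
tcp_pos: [0.6077, -0.0554, 0.1149]
tcp_rot: [-0.456, -0.54, -0.456, 0.541]
ft_force: [-0.2, 0.1, -1.8]
grip_width: 0.178
```

Request:
{"method": "arm_command", "body": {
  "increments": [
    [[0,0,-0.004],0],
    [[0,0,-0.004],0],
    [[0,0,-0.004],0],
    [[0,0,0],0]
  ]
}}

```text
t: 9.1
tcp_pos: [0.6075, -0.0554, 0.1027]
tcp_rot: [-0.455, -0.54, -0.456, 0.541]
ft_force: [-0.6, -0.4, -1.4]
grip_width: 0.176
```

Request:
{"method": "arm_command", "body": {
  "increments": [
    [[0,0,-0.003],0],
    [[0,0,-0.003],0],
    [[0,0,0],0]
  ]
}}

```text
t: 9.4
tcp_pos: [0.6077, -0.0554, 0.097]
tcp_rot: [-0.456, -0.54, -0.456, 0.541]
ft_force: [-0.5, 0.8, -0.7]
grip_width: 0.181
```

```bash
python3 look.py k10 280 160 400 280 side
```

```text
9.4 [ 0.6077 -0.0554  0.097 ] [-0.456 -0.54  -0.456  0.541] [-0.47  0.78 -0.7 ] 0.18132790727484493
yaw -9.739717870834113 axis [-0.001 -0.    -1.   ]
```

View pics/k10side.png

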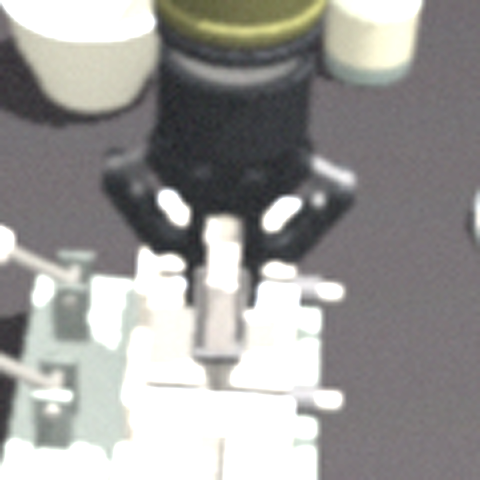

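The collar at (217,352) is just above the jaws of the middle station, and nothing has stopped it. I'll ease it home.

Request:
{"method": "arm_command", "body": {
  "increments": [
    [[0,0,-0.002],0],
    [[0,0,-0.002],0],
    [[0,0,0],0]
  ]
}}

```text
t: 9.75
tcp_pos: [0.6078, -0.0554, 0.0932]
tcp_rot: [-0.456, -0.541, -0.456, 0.541]
ft_force: [0.1, 0.2, -1.5]
grip_width: 0.18
```

Request:
{"method": "arm_command", "body": {
  "increments": [
    [[0,0,-0.0015],0],
    [[0,0,-0.001],0],
    [[0,0,0],0]
  ]
}}

```text
t: 10.05
tcp_pos: [0.6082, -0.0554, 0.0919]
tcp_rot: [0.456, 0.541, 0.455, -0.541]
ft_force: [-2.2, -0.1, 5.9]
grip_width: 0.178
```

Contact came at z 0.0919, against 0.0915 predicted for fully home. Releasing and rising.

Request:
{"method": "arm_command", "body": {
  "increments": [
    [[0,0,0],0],
    [[0,0,0],0],
    [[0,0,0],0],
    [[0,0,0],0],
    [[0,0,0.03],0],
    [[0,0,0.04],0],
    [[0,0,0.04],0],
    [[0,0,0],0]
  ],
  "fingers": 0.5
}}

```text
t: 10.85
tcp_pos: [0.611, -0.0546, 0.2067]
tcp_rot: [0.458, 0.543, 0.454, -0.538]
ft_force: [0.1, 0.2, -0.5]
grip_width: 0.499
```

```bash
python3 look.py k11 240 180 400 320 side
```

```text
10.85 [ 0.611  -0.0546  0.2067] [ 0.458  0.543  0.454 -0.538] [ 0.12  0.19 -0.55] 0.49927981313163244
yaw -9.741890781744626 axis [ 0.009 -0.    -1.   ]
```

View pics/k11side.png

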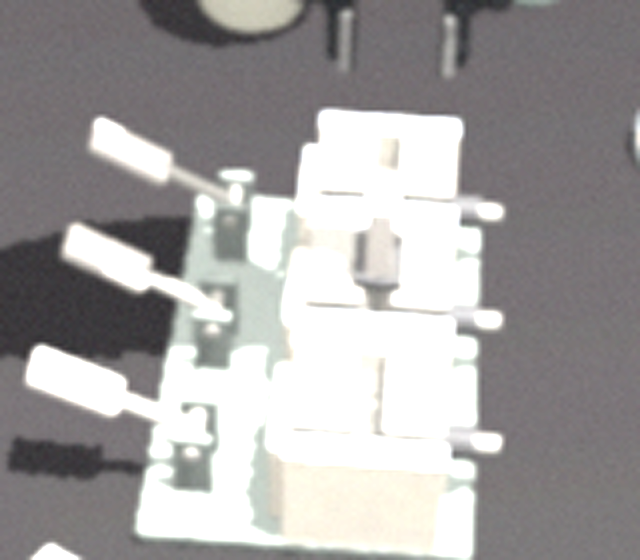

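The blade handle at (378,250) stands with its collar on the middle jaws, and all three levers are still up. Next I'll fix the position of the middle pad.

Run:
```python
from h import *
t=cap('top');s=cap('side')
print('pad top',onz(t,321.6,288.9,.084),'side',onz(s,240+107/4,180+255/4,.084),tri(t,(321.6,288.9),s,(240+107/4,180+255/4)))
# handle top in side
g=s['img'];cv2.imwrite('pics/k12.png',cv2.resize(g[215:265,310:360],None,fx=10,fy=10,interpolation=2))
print(proj(s,[.6075,-.0555,.146]))
```

```text
pad top [ 0.45660962 -0.02774471  0.084     ] side [ 0.45829208 -0.03246342  0.084     ] (array([ 0.45742496, -0.02771504,  0.07926277]), np.float64(0.0012486424728308436))
[335.57648423 226.9839388 ]
```

View pics/k12.png

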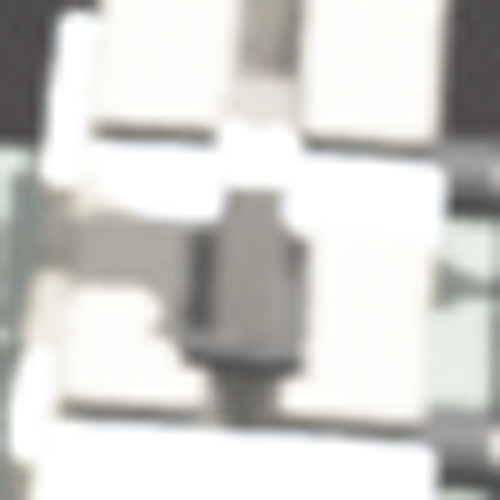

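The handle top at (335.8,228) matches the fully-home prediction of (335.6,227). I'll go over the middle pad with the fingers shut.

Request:
{"method": "arm_command", "body": {
  "increments": [
    [[-0.025,0.0043,0],0],
    [[-0.025,0.0043,0],0],
    [[-0.025,0.0043,0],0],
    [[-0.025,0.0042,0],0],
    [[-0.025,0.0042,0],0],
    [[-0.025,0.0042,0],0],
    [[0,0,-0.03],0],
    [[0,0,-0.03],0],
    [[0,0,0],0],
    [[0,0,0],0]
  ],
  "fingers": 0
}}

```text
t: 12.0
tcp_pos: [0.4572, -0.0297, 0.1404]
tcp_rot: [-0.455, -0.54, -0.457, 0.541]
ft_force: [-0.0, -0.1, -0.2]
grip_width: -0.003
```

```bash
python3 look.py k13 200 150 360 300 side;python3 look.py k13 250 200 410 340 top
```

```text
12.0 [ 0.4572 -0.0297  0.1404] [-0.455 -0.54  -0.457  0.541] [-0.04 -0.11 -0.19] -0.0026441726535493663
yaw -9.714749618558582 axis [-0.003  0.001 -1.   ]
12.05 [ 0.4581 -0.0297  0.1412] [-0.456 -0.54  -0.456  0.541] [ 0.06 -0.28  0.3 ] 0.0006788963839631955
yaw -9.722127263724554 axis [-0.001  0.001 -1.   ]
```

View pics/k13side.png

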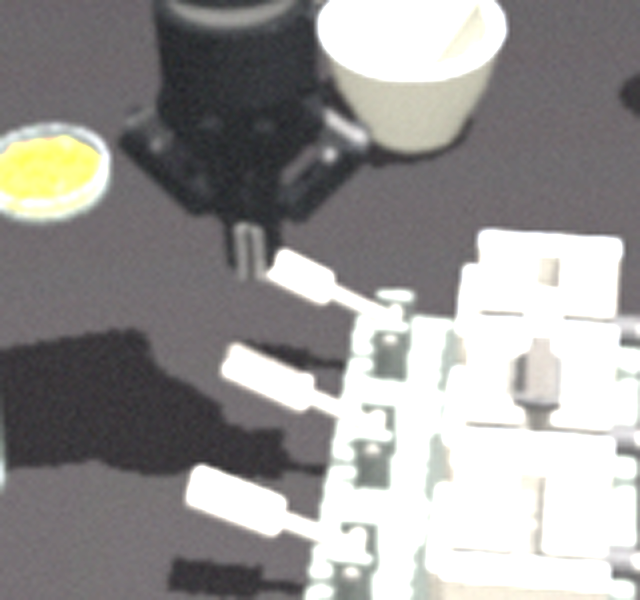

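View pics/k13top.png

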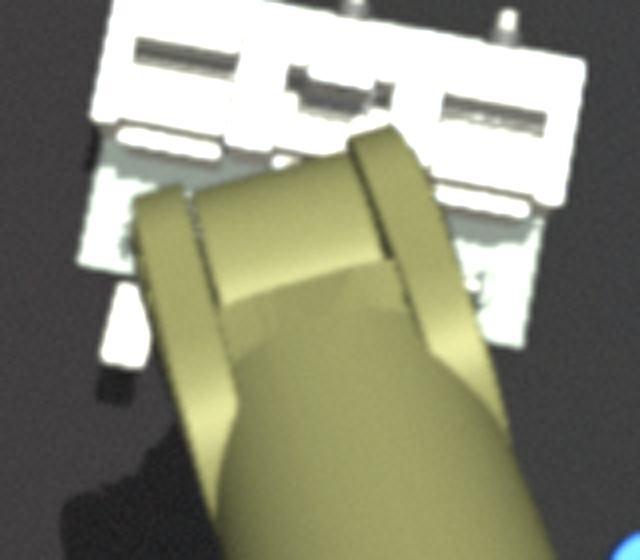

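Run:
```python
from h import *
c=cap('side')
for z in(.124,.15,.162,.17,.084):print(z,(proj(c,[.4577,-.0297,z])-[200,150])*4)
```

```text
0.124 [261.34099334 319.1293289 ]
0.15 [258.25252018 283.41595596]
0.162 [256.7909008  266.48133827]
0.17 [255.80343576 255.02820373]
0.084 [265.89272536 371.59052165]
```

Request:
{"method": "arm_command", "body": {
  "increments": [
    [[0,0,-0.03],0],
    [[0,0,-0.025],0],
    [[0,0,-0.015],0],
    [[0,0,0],0]
  ]
}}

```text
t: 12.55
tcp_pos: [0.4574, -0.0299, 0.0702]
tcp_rot: [-0.455, -0.54, -0.456, 0.541]
ft_force: [0.2, -0.9, -0.0]
grip_width: -0.0
```

Request:
{"method": "arm_command", "body": {
  "increments": [
    [[0,0,-0.005],0],
    [[0,0,-0.005],0],
    [[0,0,-0.005],0],
    [[0,0,0],0]
  ]
}}

```text
t: 12.95
tcp_pos: [0.4582, -0.0299, 0.0559]
tcp_rot: [0.456, 0.541, 0.456, -0.541]
ft_force: [1.0, -0.5, 0.5]
grip_width: 0.001
```

Request:
{"method": "arm_command", "body": {
  "increments": [
    [[0,0,-0.005],0],
    [[0,0,-0.005],0],
    [[0,0,0],0]
  ]
}}

```text
t: 13.25
tcp_pos: [0.4577, -0.0299, 0.0454]
tcp_rot: [-0.456, -0.54, -0.456, 0.541]
ft_force: [0.7, 0.9, 0.4]
grip_width: -0.004
```

```bash
python3 look.py k14 200 150 360 300 side
```

```text
13.25 [ 0.4577 -0.0299  0.0454] [-0.456 -0.54  -0.456  0.541] [0.69 0.9  0.43] -0.003687804799273774
yaw -9.73599824911322 axis [-0.001  0.    -1.   ]
```

View pics/k14side.png

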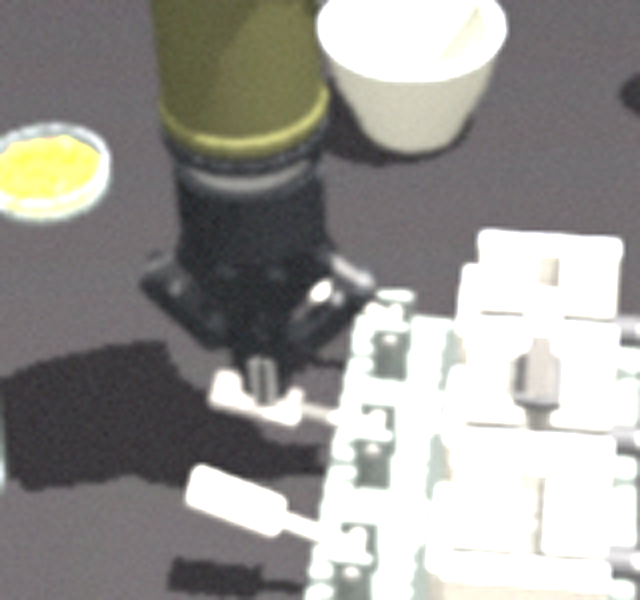

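The middle lever is going down under the fingertips (262,395). I'll continue to the stop.

Request:
{"method": "arm_command", "body": {
  "increments": [
    [[0,0,-0.005],0],
    [[0,0,-0.005],0],
    [[0,0,0],0]
  ]
}}

```text
t: 13.6
tcp_pos: [0.4577, -0.0298, 0.0353]
tcp_rot: [-0.456, -0.54, -0.456, 0.541]
ft_force: [-0.6, 0.2, -0.0]
grip_width: -0.001
```

Request:
{"method": "arm_command", "body": {
  "increments": [
    [[0,0,-0.003],0],
    [[0,0,-0.003],0],
    [[0,0,0],0]
  ]
}}

```text
t: 13.9
tcp_pos: [0.4579, -0.0299, 0.0296]
tcp_rot: [-0.456, -0.541, -0.456, 0.541]
ft_force: [0.1, 0.5, 1.1]
grip_width: 0.003
```

Request:
{"method": "arm_command", "body": {
  "increments": [
    [[0,0,-0.002],0],
    [[0,0,-0.002],0],
    [[0,0,0],0]
  ]
}}

```text
t: 14.2
tcp_pos: [0.458, -0.0299, 0.0269]
tcp_rot: [-0.456, -0.541, -0.455, 0.541]
ft_force: [-4.9, -0.4, 17.5]
grip_width: 0.004
```

Request:
{"method": "arm_command", "body": {
  "increments": [
    [[0,0,-0.001],0],
    [[0,0,-0.001],0],
    [[0,0,0],0]
  ]
}}

```text
t: 14.5
tcp_pos: [0.4581, -0.0299, 0.0264]
tcp_rot: [0.457, 0.541, 0.455, -0.541]
ft_force: [-9.8, -0.2, 40.7]
grip_width: -0.001
```

It hit the hard stop at z 0.027, as predicted (0.0274). Backing off and away.

Request:
{"method": "arm_command", "body": {
  "increments": [
    [[0,0,0.02],0],
    [[0,0,0.04],0],
    [[0,0,0.045],0],
    [[0,0,0.045],0],
    [[-0.03,0,0.03],0],
    [[-0.01,-0.045,0],0],
    [[0,-0.045,0],0],
    [[0,-0.045,0],0],
    [[0,-0.045,0],0],
    [[0,-0.045,0],0],
    [[0,0,0],0]
  ]
}}

```text
t: 15.6
tcp_pos: [0.4167, -0.2618, 0.2033]
tcp_rot: [-0.454, -0.542, -0.453, 0.543]
ft_force: [-0.2, -0.1, -1.1]
grip_width: -0.002
```

Run:
```python
from h import *
st()
s=cap('side');t=cap('top')
cv2.imwrite('pics/k15s.png',cv2.resize(s['img'][130:330,220:420],None,fx=3,fy=3,interpolation=2))
cv2.imwrite('pics/k15t.png',cv2.resize(t['img'][170:330,140:420],None,fx=2.8,fy=2.8,interpolation=2))
```

```text
15.6 [ 0.4167 -0.2618  0.2033] [-0.454 -0.542 -0.453  0.543] [-0.23 -0.08 -1.09] -0.0017696230399032013
```

View pics/k15s.png

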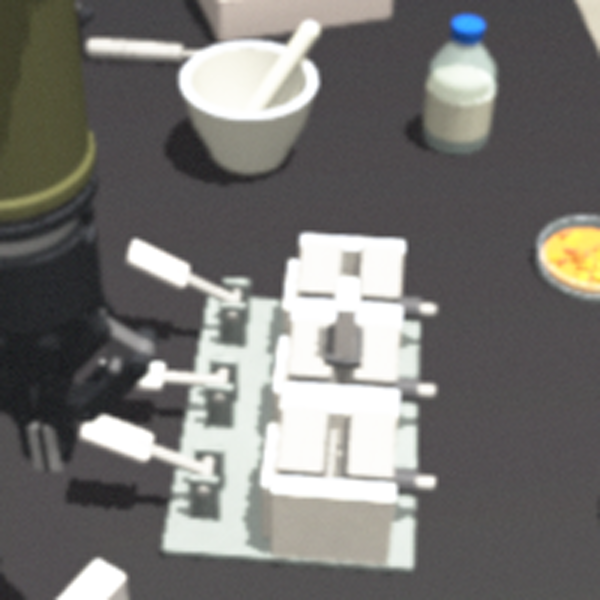

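View pics/k15t.png

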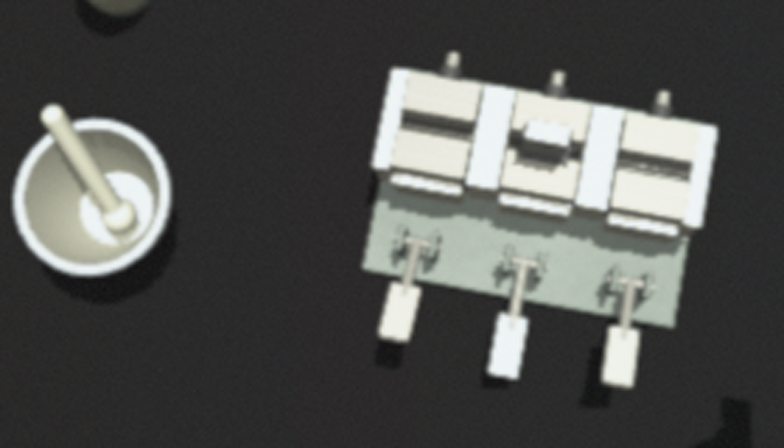

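Run:
```python
from h import *
t=cap('top');print(onz(t,335.7,218.0,.146),'vs gap .6075,-.0558')
print(manip.finish_job());st()
```

```text
[ 0.60566742 -0.05528383  0.146     ] vs gap .6075,-.0558
the job is handed in; nothing more can be done
None
the job is handed in; nothing more can be done
```

The blade is standing fully home in the middle gap with the middle lever pressed down, and I handed the job in at about 15.7 s. `finish_job` gave no verdict.

**What I did:** I took the middle-sized blade from its stand and tried the middle gap first. It slid in with no stop until the collar met the jaws, within 1 mm of the predicted height. I did not try the other two gaps. After letting go of the blade, I pressed the middle lever to its hard stop and moved the arm clear.

**Last checks:**
- **Blade:** the handle top is within about 2 mm of the gap centre in the top view, and the collar sits on the jaws in the side view.
- **Levers:** the middle one is level and the left and right ones are still raised.
- **Mortar:** it looks unmoved in both views.

**What failed or disagreed:**
- **First grasp:** the fingers closed on top of the handle. The real fingertips were roughly 20–39 mm higher than the reported tool position implied, so I used that contact to correct the height and regrasped.
- **Lever press:** the wrist force reached about 41 N at the stop. That was through the fingertips, but it is slightly above the 40 N limit given for the arm and gripper body.
- **Camera:** the side view put the blade 2–3 mm further in x than the arm reported while it hung above the gap. It went in without side force.

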